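Plumb the water filter: two tubes into push-fit ports

TASK

Connect the water filter: push the red-collared tube into the red-ringed port and the blue-collared tube into the blue-ringed port, each past the seal until it bottoms and is fully home. Let go of both, and leave the other things on the worktop where they stand.

Things in the scene. Friction and masses are not known exactly. Their poses are not given: they have to be found in the camera images.
- tube_red: loose rigid white tube, 200 mm long, 18 mm diameter, about 80 g, ends alike (either may go in) and bevelled, a black depth ring 36 mm from each end. Two square red collars, 26 mm wide, 14 mm long, centred 45 mm either side of its middle, stop it rolling; pinch the bare tube between them. Belongs in the lower, red-ringed port. Origin: underside of the collars at mid length; x along the tube, z up
- tube_red_mid (a point): middle of the red-collared tube, on its axis, 13 mm above the body origin; x along the tube. When it is fully home, the depth ring is level with the front face of the unit, hidden inside the coloured ring
- tube_blue: loose rigid white tube, 200 mm long, 18 mm diameter, about 80 g, ends alike (either may go in) and bevelled, a black depth ring 36 mm from each end. Two square blue collars, 26 mm wide, 14 mm long, centred 45 mm either side of its middle, stop it rolling; pinch the bare tube between them. Belongs in the upper, blue-ringed port. Origin: underside of the collars at mid length; x along the tube, z up
- tube_blue_mid (a point): middle of the blue-collared tube, on its axis, 13 mm above the body origin; x along the tube. When it is fully home, the depth ring is level with the front face of the unit, hidden inside the coloured ring
- filter_unit: fixed white water-filter unit, 120 mm deep (x), 150 wide (y), 170 high, grey cap on top up to 207 mm. Origin: middle of its underside; x points from its front face (60 mm before the origin, towards the robot) to its back, z up. The ports are 36 mm apart sideways and 70 mm in height: a tube in the upper one hinders a gripper coming down to the lower
- port_low (a point): centre of the lower, red-ringed port's mouth in the unit's front face, z = 65 mm, 18 mm right of the unit's middle seen from the robot; x points level into the bore. Coloured ring: 33 mm wide, 25 mm inside, 6 mm proud. Bore 19 mm, chamfered; free for 14 mm, then a seal resists with about 8 N until a hard stop 35 mm inside the face; no spring-back. Home: tube's middle 65 mm before the face
- port_up (a point): centre of the upper, blue-ringed port's mouth in the unit's front face, z = 135 mm, 18 mm left of the unit's middle seen from the robot; x points level into the bore. Coloured ring: 33 mm wide, 25 mm inside, 6 mm proud. Bore 19 mm, chamfered; free for 14 mm, then a seal resists with about 8 N until a hard stop 35 mm inside the face; no spring-back. Home: tube's middle 65 mm before the face
- mug_a: bystander, loose: white and green mug, 86 x 124 mm with its handle, 100 mm high. Origin: middle of its underside. Leave it where it stands
- spice_a: bystander, loose: spice jar with mustard-yellow lid, 42 mm wide, 96 mm high. Origin: middle of its underside. Leave it where it stands
- spice_b: bystander, loose: spice jar with dark lid, 44 mm wide, 96 mm high. Origin: middle of its underside. Leave it where it stands
- tin_tuna: bystander, loose: round flat food tin, 86 mm wide, 40 mm high, lying beside one of the tubes. Origin: middle of its underside. Leave it where it stands
- cream_pot: bystander, loose: flat round cream tin, 90 mm wide, 32 mm high, lying beside one of the tubes. Origin: middle of its underside. Leave it where it stands
- salt_shaker: bystander, loose: salt shaker, 44 mm wide, 90 mm high. Origin: middle of its underside. Leave it where it stands
- yoghurt_pot: bystander, loose: yoghurt pot, 72 mm wide, 71 mm high. Origin: middle of its underside. Leave it where it stands
- tin_sardines: bystander, loose: flat oblong fish tin with ring pull, 63 x 105 mm, 24 mm high, on the worktop in front of the unit. Origin: middle of its underside. Leave it where it stands

How it is judged:
At the end, for the whole second after the job is handed in: The red-collared tube sits in the lower red-ringed port and the blue-collared tube in the upper blue-ringed port, each within 3 mm of the bottom of the bore (its middle no more than 68 mm in front of the face), in line with the bore within 0.1 rad and 10 mm at its middle, at rest and released (x of tube_red_mid in the frame of port_low above -0.068 m and angle between the x axis of tube_red and the x axis of port_low, either way round below 0.1 rad and linear speed of each of tube_red, tube_blue below 0.02 m/s and y of tube_red_mid in the frame of port_low between -0.01 and 0.01 m and z of tube_red_mid in the frame of port_low between -0.01 and 0.01 m and x of tube_blue_mid in the frame of port_up above -0.068 m and angle between the x axis of tube_blue and the x axis of port_up, either way round below 0.1 rad and y of tube_blue_mid in the frame of port_up between -0.01 and 0.01 m and z of tube_blue_mid in the frame of port_up between -0.01 and 0.01 m); the robot touches nothing.
It fails at once if a bystander (mug, spice jar, food tin, fish tin, cream tin, salt shaker or yoghurt pot) is pushed more than 30 mm from its place or knocked over (distance of any of mug_a, spice_a, spice_b, tin_tuna, cream_pot, salt_shaker, yoghurt_pot, tin_sardines from where it was at the start of the episode above 0.03 m or angle between any of mug_a, spice_a, spice_b, tin_tuna, cream_pot, salt_shaker, yoghurt_pot, tin_sardines's own z axis and vertical above 0.5 rad).
It also fails if it takes over 72 s, if anything falls off the work surface, if the arm or the gripper's body presses on something with over 40 N, if the wrist force passes 120 N, or if a joint passes its speed limit or range.

ROBOT

A 7-joint arm with a two-finger parallel gripper is mounted at the origin on a cart in front of the work surface, level with it; the furniture and walls round the work are solid. World frame = base frame: x ahead of the robot, y to its left, z up, the work surface at z = 0. Lengths are in m, angles in rad, forces in N, time in s.
With the tool pointing down it reaches from about 0.35 to 0.9 m from the base axis. Payload 8.1 kg.
Tool frame: the origin (TCP) lies at the very end of the fingers, on their centre line; the grasp point (between the pads) lies arm.grip_point_offset behind it (arm.grip_point_offset is the distance from the TCP to the grasp point, in m); z points along the fingers, y is the line along which they close (so a half turn about z gives the same grasp; the last joint's range is limited). The gripper opens to 92 mm and grips with 3 to 60 N. Pads are 19 mm wide; open, the fingers measure 130 mm over their backs; the gripper's body (75 mm by 190 mm) begins 47 mm behind the grasp point.
Start: joints at [-1.322, 0.434, 0.025, 1.573, -0.012, 1.134, -0.075], TCP at [0.215, 0.587, 0.227] pointing down, gripper open.
Joint ranges: [-2.62, 2.62], [-0.44, 2.09], [-1.27, 1.32], [0.08, 2.57], [-1.32, 4.46], [0.12, 2], [-2.74, 2.74]. Speed limits (rad/s): [2.22, 2.22, 3.01, 3.01, 3.14, 3.14, 3.14].

INTERFACE

Orientations are given as a rotation vector (axis times angle).
In Python, from cell import arm gives the robot as it stands. The module is installed in compiled form; this text tells all that it offers.
- The arm moves only by the shell command python3 -m creep 'ROWS' [OPENING] [FORCE]. ROWS is JSON, a list of rows, each a list of 6 numbers: the shift along the tool's x, y, z scaled (see below), then the turn, a rotation vector about the tool's x, y, z scaled (see below). A call has 1 to 20 rows; each row shifts and turns the commanded pose from where the row before left it, along the tool's axes as they then stand; what a row does not reach is not made up. The controller multiplies each number of a shift by 0.4 m and each number of a turn by 120 degrees. A row lasts 1/12 s, in which the tool goes at most 41.7 mm and 7.16 degrees, less where a joint would pass 70% of its speed; a pose out of reach is approached as far as the arm can. A call with a number of a shift or a turn outside -1 to 1 is refused whole. A call with a gripper value outside its range is refused whole. OPENING is the closure, from -1 (fully open) to 1 (shut), set as the call begins (- or left out, the last holds). The fingers move at their own pace and stop on an object; FORCE is the grip in N (left out, the last holds). Time passes only in rows, so rows that do not move let the fingers close. It gives the time, the measured TCP pose, the force, the opening and the grip force at its end, in the units of the state.
- arm.observe(): the state, without advancing time (a new reading comes with each control period).
- arm.get_image(name): name is "side" or "top" or "wrist"; returns a dict with "frame" (420x560x3 uint8, red, green, blue), "intrinsics" (3x3 intrinsics, pixels), "rvec" (rotation vector, rad) and "tvec" (3), from world to camera coordinates, as OpenCV has them; the wrist camera has in their place "mount" (4x4, takes a point from camera to tool coordinates, whose origin is the TCP and whose axes are the flange's). Camera axes: x right, y down, z forward; pixel columns grow to the right and rows downward; lengths in m; the calibration is good to about 2 mm. The wrist camera is an equidistant fisheye: a pixel r from the principal point sees the ray r / f radians off the axis. A picture is of the moment at which its call begins: read the wrist's pose just before it. There is no depth.
- arm.sign_off(): hands the job in; it is judged then, once.
The state is a dict: "clock": time; "joints": joint angles; "dq": joint speeds; "joint_efforts": joint torques, N m; "position": TCP position; "ee_rot": TCP orientation; "force": force on the tool from outside, world axes, zero at the start; "ft_torque": the same for the moment, N m; "width": opening from 0.0 (shut) to 1.0 (fully open); "gripper_force": force on a finger pad.
Only numpy, scipy, OpenCV 4.12 (cv2) and the standard library are available. Lean on these libraries where they do the work, as an engineer would, in place of code of your own. Each camera call takes 0.05 s, during which the arm holds its last target. There are 200 camera calls.

## Working session

There is one attempt and no reset: what is moved stays moved. The work goes in short steps, Python scripts to look and compute and a shell command to move; the robot and the scene stay as the last step left them, time stands still between calls to the robot, and variables do not carry over. Pictures are saved under pics/ and viewed, at most 10 in all, crops included, and the job is handed in when it is done.

```bash
mkdir -p pics
cat > h.py <<'E'
import numpy as np, cv2
from scipy.spatial.transform import Rotation as R
from cell import arm
def grab(name,fn=None):
    d=arm.get_image(name)
    if fn: cv2.imwrite('pics/'+fn,d['frame'][:,:,::-1])
    return d
def ray(d,u,v):
    Rm=cv2.Rodrigues(np.array(d['rvec'],float))[0]; t=np.array(d['tvec'],float).ravel()
    p=np.linalg.inv(np.array(d['intrinsics']))@np.array([u,v,1.])
    return -Rm.T@t, Rm.T@p
def plane(d,u,v,z):
    o,r=ray(d,u,v); return o+r*(z-o[2])/r[2]
def proj(d,P):
    return cv2.projectPoints(np.array(P,float).reshape(-1,3),np.array(d['rvec'],float),np.array(d['tvec'],float),np.array(d['intrinsics'],float),None)[0].reshape(-1,2)
E
python3 - <<'E'
from h import *
a=grab('top','top0.png');b=grab('side','side0.png')
import pickle; pickle.dump((a,b),open('im0.pkl','wb'))
s=arm.observe()
for k in s: print(k,np.round(s[k],3))
print(arm.grip_point_offset)
cv2.imwrite('pics/both0.png',np.hstack([a['frame'],b['frame']])[:,:,::-1][:, :])
for d in(a,b): print(np.round(ray(d,280,210),3))
E
```

```text
clock 0.1
joints [-1.322  0.435  0.025  1.574 -0.012  1.134 -0.075]
dq [ 0.002 -0.003  0.    -0.003 -0.001  0.    -0.   ]
joint_efforts [ 3.0000e-03 -6.6912e+01  9.8800e-01 -3.1514e+01 -6.0000e-02  3.7000e-02
  0.0000e+00]
position [0.215 0.586 0.226]
ee_rot [-5.500e-01 -3.093e+00  2.000e-03]
force [-0.464 -0.185  0.296]
ft_torque [ 0.053 -0.048  0.022]
gripper_force 0.0
width 0.996
0.0188
[[-0.193 -0.082  1.303]
 [ 0.547  0.08  -0.833]]
[[ 0.742  0.655  0.939]
 [-0.193 -0.618 -0.763]]
```

View pics/top0.png

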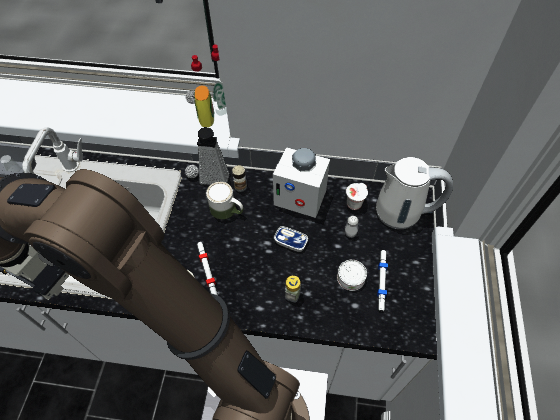

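View pics/side0.png

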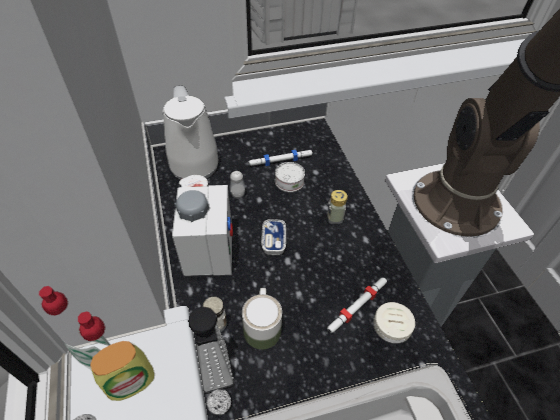

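The top view shows the red tube at about (207,268), partly next to the arm, the blue tube at (382,280), the unit's rings at (290,187) blue and (300,203) red, and the sardine tin at (291,238). In the side view the red tube is at (358,305), the blue tube at (280,157), and the unit at (205,232).

Run:
```python
from h import *
import pickle
a,b=pickle.load(open('im0.pkl','rb'))
for n,d in(('top',a),('side',b)):
    hsv=cv2.cvtColor(d['frame'],cv2.COLOR_RGB2HSV); H,S,V=[hsv[:,:,i].astype(int) for i in range(3)]
    for c,m in(('red',((H<6)|(H>174))&(S>150)&(V>80)),('blue',(H>100)&(H<125)&(S>140)&(V>80))):
        k,l,st,ce=cv2.connectedComponentsWithStats(m.astype(np.uint8),connectivity=8)
        for i in range(1,k):
            if st[i,4]>8: print(n,c,st[i],np.round(ce[i],1),np.round(plane(d,*ce[i],.02),3), )
    # white unit mask etc
```

```text
top red [212  44   6   5  18] [214.3  46.2] [1.452 0.437 0.02 ]
top red [211  51   8   7  33] [214.5  54.2] [1.401 0.426 0.02 ]
top red [192  55   6   4  19] [194.3  56.7] [1.374 0.507 0.02 ]
top red [191  61  10   7  51] [195.2  63.9] [1.33  0.492 0.02 ]
top red [352 189   3   6  10] [353. 192.] [ 0.755 -0.194  0.02 ]
top red [295 199  10   7  34] [299.7 202. ] [ 0.69 -0.02  0.02]
top red [199 253   9   7  39] [203.1 255.8] [0.448 0.257 0.02 ]
top red [206 277   9   8  41] [209.9 280.5] [0.368 0.217 0.02 ]
top blue [285 183  10   7  35] [289.1 185.8] [0.752 0.024 0.02 ]
top blue [276 229   7   9  20] [279.  233.1] [0.561 0.033 0.02 ]
top blue [285 233  21  15 119] [294.8 241.1] [ 0.538 -0.021  0.02 ]
top blue [379 262   9   7  42] [383.  264.8] [ 0.491 -0.3    0.02 ]
top blue [378 289   9   7  44] [382.  291.7] [ 0.401 -0.299  0.02 ]
side red [230 224   3  12  24] [231.1 230.2] [ 0.655 -0.055  0.02 ]
side red [ 39 286  27  29 464] [ 51.5 300.6] [1.106 0.039 0.02 ]
side red [365 286  12  14  70] [370.6 291.4] [0.369 0.216 0.02 ]
side red [340 308  13  15  76] [346.  314.4] [0.449 0.257 0.02 ]
side red [ 78 312  25  29 493] [ 89.5 326.2] [1.02 0.13 0.02]
side red [134 372   9   7  17] [139.1 374.5] [0.921 0.27  0.02 ]
side red [110 389  10   3  12] [114.  390.2] [0.973 0.289 0.02 ]
side blue [291 150   7  11  42] [294.5 154.5] [ 0.402 -0.296  0.02 ]
side blue [263 154   7  12  47] [266.7 159.1] [ 0.492 -0.298  0.02 ]
side blue [228 217   2  13  26] [228.5 223. ] [ 0.657 -0.081  0.02 ]
side blue [273 223  10  15  71] [278.8 231. ] [ 0.532 -0.019  0.02 ]
side blue [265 229   6   5  17] [267.  231.1] [ 0.563 -0.027  0.02 ]
side blue [270 245   9   5  21] [273.4 247.9] [0.561 0.03  0.02 ]
```

Run:
```python
from h import *
import pickle
a,b=pickle.load(open('im0.pkl','rb'))
s=arm.observe(); print(np.round(R.from_rotvec(s['ee_rot']).as_matrix(),3))
print('red ring top',plane(a,299.7,202,.065),'blue',plane(a,289.1,185.8,.135))
def tri(u,v):
    o1,r1=ray(a,*u);o2,r2=ray(b,*v);A=np.stack([r1,-r2],1);t=np.linalg.lstsq(A,o2-o1,rcond=None)[0]
    return np.round([(o1+r1*t[0]+o2+r2*t[1])/2,(o1+r1*t[0]-o2-r2*t[1])],3)
print(tri((299.7,202),(231.1,230.2)),tri((289.1,185.8),(228.5,223)))
for n,u,v,z in(('tuna',352,270,.04),('spice_a',293,282,.096),('salt',352,219,.09),('mug',220,191,.1)): print(n,np.round(plane(a,u,v,z),3))
for n,u,v,z in(('cream',394,317,.032),('tuna',290,171,.04),('spicea',338,196,.096),('mug',263,310,.1),('salt',237,175,.09)): print(n,np.round(plane(b,u,v,z),3))
t=cv2.resize(a['frame'][140:260,240:380],None,fx=4,fy=4,interpolation=cv2.INTER_CUBIC)
q=cv2.resize(b['frame'][170:290,160:220+20],None,fx=4,fy=4,interpolation=cv2.INTER_CUBIC)
q=cv2.resize(b['frame'][170:290,160:220],None,fx=4,fy=4,interpolation=cv2.INTER_CUBIC)
q=cv2.resize(b['frame'][180:300,170:230+0],None,fx=4,fy=4)
q=cv2.resize(b['frame'][180:300,175:235],None,fx=4,fy=4,interpolation=cv2.INTER_CUBIC)
cv2.imwrite('pics/crop1.png',np.hstack([t[:, :], q])[:,:,::-1])
```

```text
[[-0.939  0.345 -0.   ]
 [ 0.345  0.939 -0.001]
 [-0.    -0.001 -1.   ]]
red ring top [ 0.65922044 -0.02184613  0.065     ] blue [0.66781413 0.0145319  0.135     ]
[[ 0.659 -0.021  0.064]
 [ 0.001 -0.001  0.   ]] [[ 0.667  0.014  0.137]
 [-0.001  0.001 -0.001]]
tuna [ 0.45  -0.205  0.04 ]
spice_a [ 0.362 -0.036  0.096]
salt [ 0.6   -0.191  0.09 ]
mug [0.644 0.234 0.1  ]
cream [0.349 0.297 0.032]
tuna [ 0.444 -0.21   0.04 ]
spicea [ 0.367 -0.034  0.096]
mug [0.641 0.235 0.1  ]
salt [ 0.606 -0.185  0.09 ]
```

View pics/crop1.png

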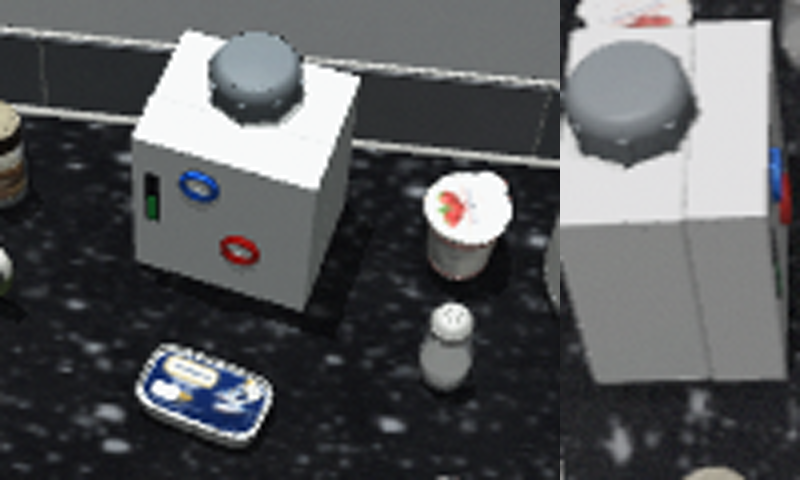

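The crop shows the unit's front face turned toward the robot. Its top edge runs (273.5,174.5) to (319.5,187) and its bottom edge (274,206) to (316,218) in top-image pixels. The sardine tin sits ahead of the face at a similar angle.

Run:
```python
from h import *
import pickle
a,b=pickle.load(open('im0.pkl','rb'))
# face edges: refine by white-mask boundary line fits in top view
g=cv2.cvtColor(a['frame'],cv2.COLOR_RGB2GRAY).astype(float)
def edge(z,f,us):   # max vertical gradient near predicted row
    P=[]
    for u in us:
        v0=f(u); rows=np.arange(int(v0)-4,int(v0)+6); gr=np.abs(np.diff(g[rows,u])); 
        w=gr**2; v=(w*(rows[:-1]+.5)).sum()/w.sum(); P.append(plane(a,u,v,z)[:2])
    P=np.array(P); vx,vy,x,y=cv2.fitLine(P.astype(np.float32),cv2.DIST_HUBER,0,.001,.001).ravel()
    yaw=np.degrees(np.arctan2(-vx/np.sign(vy),abs(vy))); print('edge z',z,'yaw',yaw,'x at y=0',x-vx/vy*y)
edge(.17,lambda u:174.5+(u-273.5)*12.5/46,range(277,317))
edge(0,lambda u:205.75+(u-274)*12/41.75,range(277,314))
for u,v,z in((273.5,174.5,.17),(319.5,187,.17),(274,205.8,0),(315.8,217.8,0)): print(np.round(plane(a,u,v,z),4))
```

```text
edge z 0.17 yaw -12.461103 x at y=0 0.6654113
edge z 0 yaw -12.588972 x at y=0 0.66555816
[0.6787 0.0648 0.17  ]
[ 0.6495 -0.0801  0.17  ]
[ 0.677   0.0659 -0.    ]
[ 0.6475 -0.0791  0.    ]
```

```bash
python3 -m creep '[[-0.0647,-0.0525,0,0,0,0],[-0.0647,-0.0525,0,0,0,0],[-0.0647,-0.0525,0,0,0,0],[-0.0647,-0.0525,0,0,0,0],[-0.0647,-0.0525,0,0,0,0],[-0.0647,-0.0525,0,0,0,0],[-0.0647,-0.0525,0,0,0,0],[-0.0647,-0.0525,0,0,0,0],[-0.0647,-0.0525,0,0,0,0],[-0.0647,-0.0525,0,0,0,0],[-0.0647,-0.0525,0,0,0,0],[-0.0647,-0.0525,0,0,0,0],[0,0,0,0,0,-0.0558],[0,0,0,0,0,-0.0558],[0,0,0,0,0,-0.0558],[0,0,0,0,0,-0.0558],[0,0,0,0,0,-0.0558],[0,0,0,0,0,-0.0558],[0,0,0,0,0,-0.0558],[0,0,0,0,0,0]]' 0.217 40
cat >> h.py <<'E'
def tool(tx,ty,tz,tyaw):
    s=arm.observe(); p=np.array(s['position']); M=R.from_rotvec(s['ee_rot']); 
    yaw=np.degrees(np.arctan2(M.as_matrix()[1,0],M.as_matrix()[0,0]))
    Rt=R.from_euler('z',tyaw,degrees=True)*R.from_euler('x',180,degrees=True)
    print('clock',round(s['clock'],2),'pos',np.round(p,4),'yaw',round(yaw,2),'tilt',np.round(M.as_matrix()[2],4),'F',np.round(s['force'],1),'w',round(s['width']*92,1),'gf',round(s['gripper_force'],1))
    print('shift units',np.round(M.inv().apply(np.array([tx,ty,tz])-p)/.4,4),'turn units',np.round((M.inv()*Rt).as_rotvec()/np.radians(120),4))
def wray(d,u,v,s):
    K=np.array(d['intrinsics']); q=np.array([u-K[0,2],v-K[1,2]])/[K[0,0],K[1,1]]; th=np.linalg.norm(q)
    r=np.append(np.sin(th)*q/max(th,1e-9),np.cos(th)); m=np.array(d['mount']); M=R.from_rotvec(s['ee_rot']).as_matrix()
    return M@m[:3,3]+s['position'], M@m[:3,:3]@r
def wplane(d,u,v,s,z):
    o,r=wray(d,u,v,s); return o+r*(z-o[2])/r[2]
E
python3 - <<'E'
from h import *
s=arm.observe(); d=grab('wrist','w1.png'); print(np.round(d['mount'],3),d['intrinsics'])
hsv=cv2.cvtColor(d['frame'],cv2.COLOR_RGB2HSV); H,S,V=[hsv[:,:,i].astype(int) for i in range(3)]
m=((H<6)|(H>174))&(S>150)&(V>80)
k,l,st,ce=cv2.connectedComponentsWithStats(m.astype(np.uint8))
for i in range(1,k):
    if st[i,4]>60: print(st[i],ce[i],wplane(d,*ce[i],s,.018))
tool(.4192,.2424,.003,206.7)
E
```

```text
clock: 1.77
position: [0.4199, 0.2429, 0.2265]
ee_rot: [0.734, -3.054, 0.0]
force: [0.4, -0.5, 0.0]
width: 0.39
gripper_force: 0.0
[[ 0.    -0.958 -0.286  0.076]
 [ 1.     0.     0.     0.   ]
 [-0.    -0.286  0.958 -0.159]
 [ 0.     0.     0.     1.   ]] [[325.1922621    0.         276.82842561]
 [  0.         325.1922621  210.18574655]
 [  0.           0.           1.        ]]
[264 127  24  13 273] [275.61904762 132.89377289] [0.36985067 0.21617168 0.018     ]
[264 202  24  16 264] [275.70833333 210.59469697] [0.45088543 0.25756208 0.018     ]
clock 1.82 pos [0.42   0.2429 0.2265] yaw -153.41 tilt [ 5.e-04  0.e+00 -1.e+00] F [ 0.8 -0.3  0.1] w 36.1 gf 0.0
shift units [ 2.000e-03 -3.000e-04  5.588e-01] turn units [ 0.     -0.0002 -0.0009]
```

View pics/w1.png

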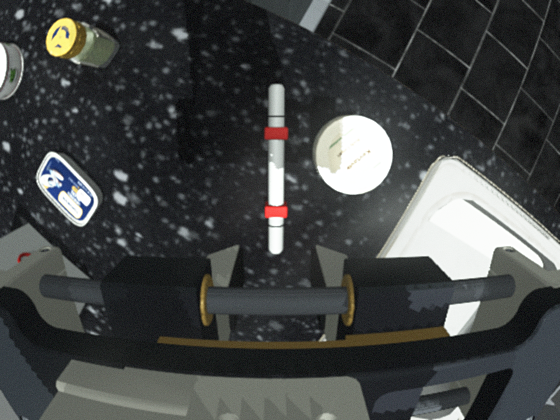

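Wrist view shows the red tube upright at (276,170) between the fingers' line, with the cream pot at (353,155) to the right of it. The grasp point beyond the middle clears the pot.

```bash
python3 -m creep '[[0,0,0.07,0,0,0],[0,0,0.07,0,0,0],[0,0,0.07,0,0,0],[0,0,0.07,0,0,0],[0,0,0.07,0,0,0],[0,0,0.07,0,0,0],[0,0,0.07,0,0,0],[0,0,0.04,0,0,0],[0,0,0.025,0,0,0],[0,0,0,0,0,0],[0,0,0,0,0,0]]'
python3 -m creep '[[0,0,0,0,0,0],[0,0,0,0,0,0],[0,0,0,0,0,0],[0,0,0,0,0,0],[0,0,0,0,0,0],[0,0,0,0,0,0],[0,0,0,0,0,0],[0,0,0,0,0,0],[0,0,0,0,0,0]]' 1 45
```

```text
clock: 2.73
position: [0.4201, 0.2431, 0.0049]
ee_rot: [0.723, -3.057, 0.0]
force: [-0.4, -0.8, 0.6]
width: 0.391
gripper_force: 0.0
clock: 3.48
position: [0.4207, 0.2435, 0.0057]
ee_rot: [-0.725, 3.055, 0.001]
force: [-0.7, -1.1, 6.7]
width: 0.182
gripper_force: 45.0
```

```bash
python3 -m creep '[[0,0,-0.06,0,0,0],[0,0,-0.08,0,0,0],[0,0,-0.08,0,0,0],[0,0,-0.08,0,0,0],[0,0,-0.08,0,0,0],[0,-0.0743,0,0,0,0],[0,-0.0743,0,0,0,0],[0,-0.0743,0,0,0,0],[0,-0.0743,0,0,0,0],[0,-0.0743,0,0,0,0],[0,-0.0743,0,0,0,0],[0,-0.0743,0,0,0,0],[0,-0.0743,0,0,0,0],[0,-0.0743,0,0,0,0],[0,0,0,0,0,0.055],[0,0,0,0,0,0.055],[0,0,0,0,0,0.055],[0,0,0,0,0,0.055],[0,0,0,0,0,0.055],[0,0,0,0,0,0.055]]'
python3 -m creep '[[0,0,0,0,0,0],[0,0,0,0,0,0]]'
python3 - <<'E'
from h import *
tool(.5404,.0041,.0577,167.5)
a=grab('top');b=grab('side')
t=cv2.resize(a['frame'][140:290,220:380],None,fx=2.5,fy=2.5,interpolation=cv2.INTER_CUBIC)
q=cv2.resize(b['frame'][130:280,180:340],None,fx=2.5,fy=2.5,interpolation=cv2.INTER_CUBIC)
cv2.imwrite('pics/c2.png',np.hstack([t,q])[:,:,::-1])
for n,d in(('top',a),('side',b)):
    hsv=cv2.cvtColor(d['frame'],cv2.COLOR_RGB2HSV); H,S,V=[hsv[:,:,i].astype(int) for i in range(3)]
    for c,m in(('red',((H<6)|(H>174))&(S>150)&(V>60)),):
        k,l,st,ce=cv2.connectedComponentsWithStats(m.astype(np.uint8),connectivity=8)
        for i in range(1,k):
            if st[i,4]>8 : print(n,c,st[i],np.round(ce[i],1))
E
```

```text
clock: 5.15
position: [0.5401, 0.0042, 0.157]
ee_rot: [0.362, 3.121, 0.001]
force: [0.9, 0.3, -0.6]
width: 0.181
gripper_force: 45.0
clock: 5.32
position: [0.5402, 0.0044, 0.1569]
ee_rot: [0.347, 3.122, 0.0]
force: [-0.0, 0.3, -1.0]
width: 0.184
gripper_force: 45.0
clock 5.32 pos [0.5402 0.0044 0.1569] yaw 167.33 tilt [-1.e-04  0.e+00 -1.e+00] F [-0.   0.3 -1. ] w 16.9 gf 45.0
shift units [-0.0006 -0.0006  0.248 ] turn units [ 0.      0.0001 -0.0015]
top red [211  44   8  17  95] [214.7  52.8]
top red [191  55  11  16 116] [195.6  63.6]
top red [352 189   3   6  10] [353. 192.]
top red [281 228   4   9  27] [282.6 231.8]
side red [301 194   7  15  78] [304.2 201. ]
side red [230 224   3  12  26] [231.2 230.3]
side red [ 39 286  28  29 535] [ 52.5 300.8]
side red [ 78 312  26  29 538] [ 90.1 326.3]
side red [137 372   6   5  15] [139.7 374.1]
```

View pics/c2.png

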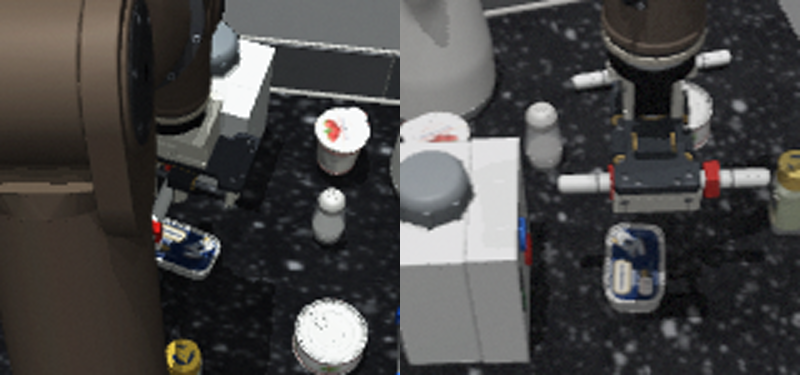

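The side crop shows the red tube held level, with its front end at side pixel (243,204) and back end at (327,201). The top view is hidden by the arm. I'll compare with the predicted ends and the ports.

Run:
```python
from h import *
b=grab('side'); s=arm.observe(); p=s['position']
d=np.array([np.cos(np.radians(12.5)),-np.sin(np.radians(12.5)),0])
mid=p-.012*d+[0,0,.0073]
print('pred ends',np.round(proj(b,[mid+.1*d,mid-.1*d,mid+.045*d,mid-.045*d]),1))
g=cv2.cvtColor(b['frame'],cv2.COLOR_RGB2GRAY)
# tube axis from white columns outside collars
for u in list(range(243,258,3))+list(range(312,330,3)):
    col=g[185:222,u].astype(int); r=np.where(col>110)[0]; print(u,(r.min()+185,r.max()+185) if len(r) else None,end=' ')
print(); row=g[204,236:256]; print(row); print(g[200,318:334])
# ports predicted in side
for P in([.6605,-.0225,.065],[.6683,.0127,.135]): print(np.round(proj(b,[np.array(P)-.006*d, np.array(P)]),1))
```

```text
pred ends [[242.3 203.6]
 [326.  200.7]
 [265.5 202.8]
 [303.1 201.5]]
243 (np.int64(186), np.int64(204)) 246 (np.int64(200), np.int64(206)) 249 (np.int64(200), np.int64(206)) 252 (np.int64(200), np.int64(206)) 255 (np.int64(200), np.int64(205)) 312 (np.int64(198), np.int64(203)) 315 (np.int64(198), np.int64(203)) 318 (np.int64(197), np.int64(203)) 321 (np.int64(197), np.int64(203)) 324 (np.int64(197), np.int64(203)) 327 (np.int64(198), np.int64(202)) 
[ 27  36  49  60  45  34  41 129 186 192 193 193 193 191 191 190 189 189
 185 181]
[202 185 214 215 202 183 212 212 207 179  64  54  77  60  69  76]
[[232.7 229.6]
 [230.4 229.7]]
[[230.7 223.5]
 [228.2 223.6]]
```

```bash
python3 -m creep '[[0,0,0.06,0,0,-0.0015],[0,0,0.07,0,0,0],[0,0,0.06,0,0,0],[0,0,0.04,0,0,0],[0,0,0.02,0,0,0],[0,0,0,0,0,0],[-0.015,0,0,0,0,0],[-0.03,0,0,0,0,0],[-0.025,0,0,0,0,0],[0,0,0,0,0,0],[0,0,0,0,0,0]]'
python3 - <<'E'
from h import *
tool(.5404,.0041,.0577,167.5)
a=grab('top');b=grab('side');s=arm.observe();w=grab('wrist')
q=cv2.resize(b['frame'][180:280,195:345],None,fx=2.6,fy=2.6,interpolation=cv2.INTER_CUBIC)
q2=cv2.resize(w['frame'][140:300,:],(390,int(160*390/560)))
t=cv2.resize(a['frame'][150:250,240:390],None,fx=2.6,fy=2.6,interpolation=cv2.INTER_CUBIC)
cv2.imwrite('pics/c3.png',np.hstack([np.vstack([q,t]),np.vstack([cv2.resize(w['frame'],(390,292)),np.zeros((520-292,390,3),np.uint8)])])[:,:,::-1])
E
```

```text
clock: 6.38
position: [0.5687, -0.0022, 0.0575]
ee_rot: [0.348, 3.121, 0.0]
force: [-0.8, -0.6, -1.3]
width: 0.183
gripper_force: 45.0
clock 6.38 pos [ 0.5687 -0.0022  0.0575] yaw 167.28 tilt [-1.7e-03  4.0e-04 -1.0e+00] F [-0.8 -0.6 -1.3] w 16.8 gf 45.0
shift units [ 0.0724 -0.0002 -0.0006] turn units [ 0.0002  0.0008 -0.0018]
```

View pics/c3.png

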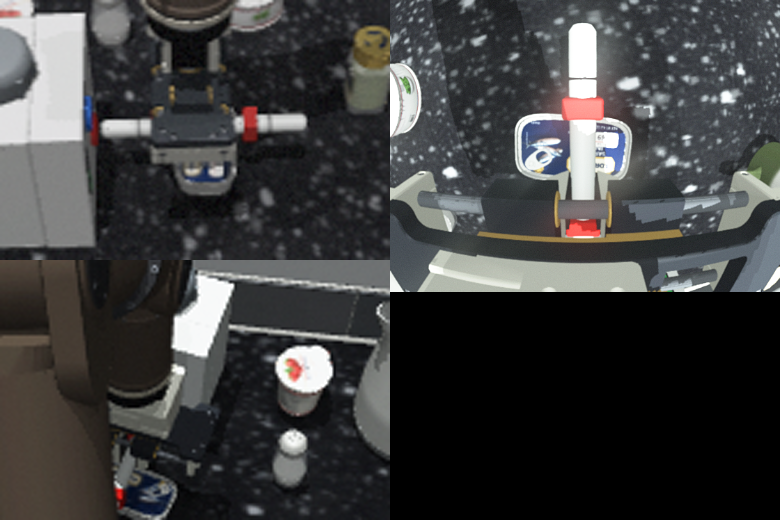

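The side crop shows the tube tip at crop (101,128), level with the red ring at (94,131) and just short of it. The wrist view shows the tube straight in the grip, above the sardine tin.

```bash
python3 -m creep '[[-0.01,0,0,0,0,0],[-0.01,0,0,0,0,0],[-0.01,0,0,0,0,0],[-0.01,0,0,0,0,0],[-0.01,0,0,0,0,0],[0,0,0,0,0,0]]'; python3 -c "
from h import *
tool(.5404,.0041,.0577,167.5)"
```

```text
clock: 7.03
position: [0.5882, -0.0067, 0.0568]
ee_rot: [0.348, 3.121, -0.0]
force: [-0.1, 0.3, 0.1]
width: 0.183
gripper_force: 45.0
clock 7.03 pos [ 0.5882 -0.0067  0.0568] yaw 167.28 tilt [-9.e-04  0.e+00 -1.e+00] F [-0.1  0.3  0.1] w 16.8 gf 45.0
shift units [ 1.225e-01 -1.000e-04 -2.400e-03] turn units [ 0.      0.0004 -0.0018]
```

```bash
python3 -m creep '[[-0.01,0,0,0,0,0],[-0.01,0,0,0,0,0],[-0.01,0,0,0,0,0],[-0.01,0,0,0,0,0],[0,0,0,0,0,0]]'; python3 -m creep '[[-0.01,0,0,0,0,0],[-0.005,0,0,0,0,0],[0,0,0,0,0,0]]'; python3 -c "
from h import *
tool(.5404,.0041,.0577,167.5)"
```

```text
clock: 7.45
position: [0.5989, -0.009, 0.0554]
ee_rot: [-0.346, -3.114, -0.001]
force: [-10.9, 1.9, 4.7]
width: 0.181
gripper_force: 45.0
clock: 7.7
position: [0.6039, -0.01, 0.0553]
ee_rot: [-0.346, -3.112, -0.001]
force: [-14.0, 2.9, 7.1]
width: 0.183
gripper_force: 45.0
clock 7.7 pos [ 0.6039 -0.01    0.0553] yaw 167.33 tilt [ 1.e-02 -5.e-04 -1.e+00] F [-14.    2.9   7.1] w 16.9 gf 45.0
shift units [ 0.1626 -0.0003 -0.0043] turn units [-0.0002 -0.0048 -0.0014]
```

```bash
python3 -m creep '[[-0.01,0,-0.004,0,0,0],[-0.01,0,0,0,0,0],[-0.005,0,0,0,0,0],[0,0,0,0,0,0],[0,0,0,0,0,0]]'; python3 -m creep '[[-0.005,0,0,0,0,0],[-0.005,0,0,0,0,0],[0,0,0,0,0,0],[0,0,0,0,0,0]]'; python3 -c "
from h import *
tool(.5404,.0041,.0577,167.5)"
```

```text
clock: 8.12
position: [0.6129, -0.0122, 0.0564]
ee_rot: [-0.345, -3.111, -0.001]
force: [-14.9, 3.5, 3.1]
width: 0.185
gripper_force: 45.0
clock: 8.45
position: [0.613, -0.0121, 0.0556]
ee_rot: [-0.344, -3.104, -0.002]
force: [-25.6, 6.7, 8.8]
width: 0.183
gripper_force: 45.0
clock 8.45 pos [ 0.613  -0.0121  0.0556] yaw 167.36 tilt [ 0.0185 -0.0011 -0.9998] F [-25.6   6.7   8.8] w 16.8 gf 45.0
shift units [ 0.1861 -0.0002 -0.0018] turn units [-0.0005 -0.0088 -0.0012]
```

```bash
python3 -m creep '[[0.01,0,0,0,0,0],[0.01,0,0,0,0,0],[0,0,0,0,0,0]]'; python3 -m creep '[[0,0,0,0,0,0],[0,0,0,0,0,0],[0,0,0,0,0,0],[0,0,0,0,0,0],[0,0,0,0,0,0]]' 0.1; python3 -c "
from h import *
tool(.4465,-.298,.2,178.5)"
```

```text
clock: 8.7
position: [0.6128, -0.0121, 0.0579]
ee_rot: [-0.347, -3.12, -0.0]
force: [-6.5, 0.9, 0.3]
width: 0.183
gripper_force: 45.0
clock: 9.12
position: [0.6151, -0.0127, 0.0585]
ee_rot: [0.348, 3.121, -0.0]
force: [0.7, 0.7, -0.3]
width: 0.442
gripper_force: 0.0
clock 9.12 pos [ 0.6151 -0.0127  0.0585] yaw 167.28 tilt [-1.1e-03  1.0e-04 -1.0e+00] F [ 0.7  0.7 -0.3] w 40.6 gf 0.0
shift units [ 0.2537 -0.7884 -0.354 ] turn units [-0.      0.0005 -0.0935]
```

```bash
python3 -m creep '[[0,0,-0.03,0,0,0],[0,0,-0.07,0,0,0],[0,0,-0.08,0,0,0],[0,0,-0.09,0,0,0],[0,0,-0.09,0,0,0],[0.023,-0.0717,0,0,0,0],[0.023,-0.0717,0,0,0,0],[0.023,-0.0717,0,0,0,0],[0.023,-0.0717,0,0,0,0],[0.023,-0.0717,0,0,0,0],[0.023,-0.0717,0,0,0,0],[0.023,-0.0717,0,0,0,0],[0.023,-0.0717,0,0,0,0],[0.023,-0.0717,0,0,0,0],[0.023,-0.0717,0,0,0,0],[0.023,-0.0717,0,0,0,0],[0,0,0,0,0,-0.047],[0,0,0,0,0,-0.047],[0,0,0,0,0,0],[0,0,0,0,0,0]]' 0.217
python3 - <<'E'
from h import *
s=arm.observe(); d=grab('wrist')
hsv=cv2.cvtColor(d['frame'],cv2.COLOR_RGB2HSV); H,S,V=[hsv[:,:,i].astype(int) for i in range(3)]
m=(H>100)&(H<125)&(S>140)&(V>80)
k,l,st,ce=cv2.connectedComponentsWithStats(m.astype(np.uint8))
for i in range(1,k):
    if st[i,4]>60: print(st[i],ce[i],wplane(d,*ce[i],s,.018))
tool(.447,-.298,.0045,179.)
a=grab('top');b=grab('side')
t=cv2.resize(a['frame'][140:290,220:400],None,fx=2.2,fy=2.2,interpolation=cv2.INTER_CUBIC)
q=cv2.resize(b['frame'][150:300,170:350],None,fx=2.2,fy=2.2,interpolation=cv2.INTER_CUBIC)
cv2.imwrite('pics/c4.png',np.vstack([np.hstack([t,q]),])[:,:,::-1])
for n,d in(('top',a),('side',b)):
    hsv=cv2.cvtColor(d['frame'],cv2.COLOR_RGB2HSV); H,S,V=[hsv[:,:,i].astype(int) for i in range(3)]
    m=((H<6)|(H>174))&(S>150)&(V>60)
    k,l,st,ce=cv2.connectedComponentsWithStats(m.astype(np.uint8),connectivity=8)
    for i in range(1,k):
        if st[i,4]>8 and ce[i][1]>150 and ce[i][1]<300 and ce[i][0]>150: print(n,st[i],np.round(ce[i],1),plane(d,*ce[i],.07))
E
```

```text
clock: 10.78
position: [0.4464, -0.2982, 0.2031]
ee_rot: [0.044, 3.14, -0.0]
force: [0.8, -0.1, -0.3]
width: 0.393
gripper_force: 0.0
[262 139  26  15 318] [274.94339623 146.33647799] [ 0.40272985 -0.29791541  0.018     ]
[264 222  25  14 288] [275.85763889 228.27083333] [ 0.49438313 -0.29957079  0.018     ]
[465 240  29  23 171] [479.52046784 247.78947368] [ 0.53320212 -0.02867465  0.018     ]
[472 263  14  13  85] [479.85882353 269.63529412] [ 0.5667934  -0.01978105  0.018     ]
clock 10.83 pos [ 0.4465 -0.2979  0.2029] yaw 178.39 tilt [-8.e-04 -0.e+00 -1.e+00] F [ 0.5 -0.4 -0.5] w 36.0 gf 0.0
shift units [-8.00e-04 -1.00e-04  4.96e-01] turn units [-0.      0.0004 -0.0051]
side [235 223   6  14  66] [237.5 229.3] [ 0.64330863 -0.01506506  0.07      ]
side [271 223   5  13  61] [273.1 229.1] [0.55611944 0.00796375 0.07      ]
side [230 230   3   6  10] [230.7 233.1] [ 0.6624212  -0.00773435  0.07      ]
```

View pics/c4.png

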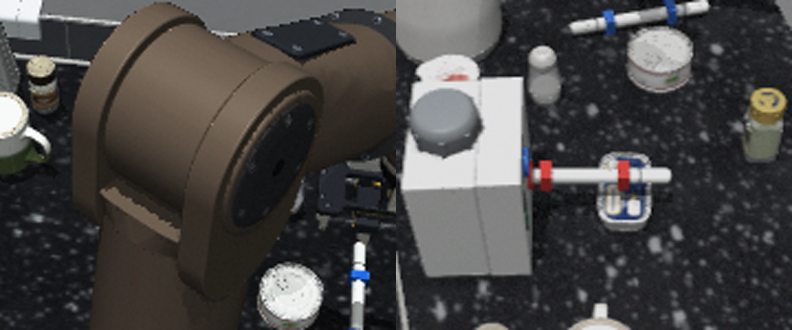

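The side crop shows the red tube in the port, its depth ring hidden and the front collar close to the ring. The bystanders stand where they were. The blue tube is below the gripper, in line with it.

```bash
python3 -m creep '[[-0.001,0.001,0.07,0,0,-0.005],[0,0,0.07,0,0,0],[0,0,0.07,0,0,0],[0,0,0.07,0,0,0],[0,0,0.07,0,0,0],[0,0,0.07,0,0,0],[0,0,0.05,0,0,0],[0,0,0.026,0,0,0],[0,0,0,0,0,0],[0,0,0,0,0,0]]'
python3 -m creep '[[0,0,0,0,0,0],[0,0,0,0,0,0],[0,0,0,0,0,0],[0,0,0,0,0,0],[0,0,0,0,0,0],[0,0,0,0,0,0],[0,0,0,0,0,0],[0,0,0,0,0,0],[0,0,0,0,0,0]]' 1 45
python3 - <<'E'
from h import *
d=np.array([np.cos(np.radians(12.5)),-np.sin(np.radians(12.5)),0])
b=grab('side'); P=np.array([.6605,-.0225,.065]); B=np.array([.6683,.0127,.135])
print('red collars expected at home',np.round(proj(b,[P-.02*d,P-.11*d,P-.165*d]),1))
pre=B-.135*d; print(pre); tool(pre[0],pre[1],.24,167.5)
E
```

```text
clock: 11.77
position: [0.4469, -0.2977, 0.0042]
ee_rot: [-0.023, -3.141, -0.0]
force: [1.0, -0.1, 0.8]
width: 0.388
gripper_force: 0.0
clock: 12.52
position: [0.4474, -0.2981, 0.005]
ee_rot: [0.023, 3.14, -0.001]
force: [-0.3, 1.2, 8.1]
width: 0.185
gripper_force: 45.0
red collars expected at home [[238.2 229.4]
 [273.5 228.1]
 [294.9 227.3]]
[0.53650004 0.04191935 0.135     ]
clock 12.57 pos [ 0.4475 -0.2981  0.005 ] yaw 179.16 tilt [-1.9e-03 -8.0e-04 -1.0e+00] F [-2.   0.4  8.1] w 16.7 gf 45.0
shift units [-0.2113  0.8528 -0.5877] turn units [-0.0003  0.0009  0.0972]
```

```bash
python3 -m creep '[[0,0,-0.06,0,0,0],[0,0,-0.08,0,0,0],[0,0,-0.09,0,0,0],[0,0,-0.09,0,0,0],[0,0,-0.09,0,0,0],[0,0,-0.07,0,0,0],[-0.0176,0.0711,0,0,0,0],[-0.0176,0.0711,0,0,0,0],[-0.0176,0.0711,0,0,0,0],[-0.0176,0.0711,0,0,0,0],[-0.0176,0.0711,0,0,0,0],[-0.0176,0.0711,0,0,0,0],[-0.0176,0.0711,0,0,0,0],[-0.0176,0.0711,0,0,0,0],[-0.0176,0.0711,0,0,0,0],[-0.0176,0.0711,0,0,0,0],[-0.0176,0.0711,0,0,0,0],[-0.0176,0.0711,0,0,0,0],[0,0,0,0,0,0.0486],[0,0,0,0,0,0.0486]]'
python3 -m creep '[[0,0,0,0,0,0],[0,0,0,0,0,0]]'
python3 - <<'E'
from h import *
tool(.5365,.0419,.127,167.5)
s=arm.observe(); b=grab('side'); p=s['position']
d=np.array([np.cos(np.radians(12.5)),-np.sin(np.radians(12.5)),0]); mid=p+[0,0,.008]
print(np.round(proj(b,[mid+.1*d,mid-.1*d,mid+.045*d,mid-.045*d]),1))
hsv=cv2.cvtColor(b['frame'],cv2.COLOR_RGB2HSV); H,S,V=[hsv[:,:,i].astype(int) for i in range(3)]
k,l,st,ce=cv2.connectedComponentsWithStats(((H>100)&(H<125)&(S>140)&(V>80)).astype(np.uint8))
for i in range(1,k):
    if st[i,4]>8: print(st[i],np.round(ce[i],1))
g=cv2.cvtColor(b['frame'],cv2.COLOR_RGB2GRAY)
cv2.imwrite('pics/c5.png',cv2.resize(b['frame'][140:280,190:360],None,fx=4,fy=4,interpolation=cv2.INTER_CUBIC)[:,:,::-1])
E
```

```text
clock: 14.23
position: [0.5361, 0.0448, 0.1959]
ee_rot: [-0.343, -3.123, -0.001]
force: [1.0, -0.9, -0.3]
width: 0.179
gripper_force: 45.0
clock: 14.4
position: [0.5359, 0.0423, 0.196]
ee_rot: [-0.337, -3.123, 0.0]
force: [-0.9, -0.5, -1.3]
width: 0.184
gripper_force: 45.0
clock 14.4 pos [0.5359 0.0423 0.196 ] yaw 167.68 tilt [ 1.e-04 -2.e-04 -1.e+00] F [-0.9 -0.5 -1.3] w 17.0 gf 45.0
shift units [-0.0018 -0.0006  0.1725] turn units [-0.0001 -0.      0.0015]
[[241.8 204.1]
 [330.1 201. ]
 [266.3 203.2]
 [306.  201.9]]
[264 195   7  16  83] [267.  202.7]
[228 217   2  13  26] [228.5 223. ]
[270 245   7   5  19] [272.9 247.8]
```

View pics/c5.png

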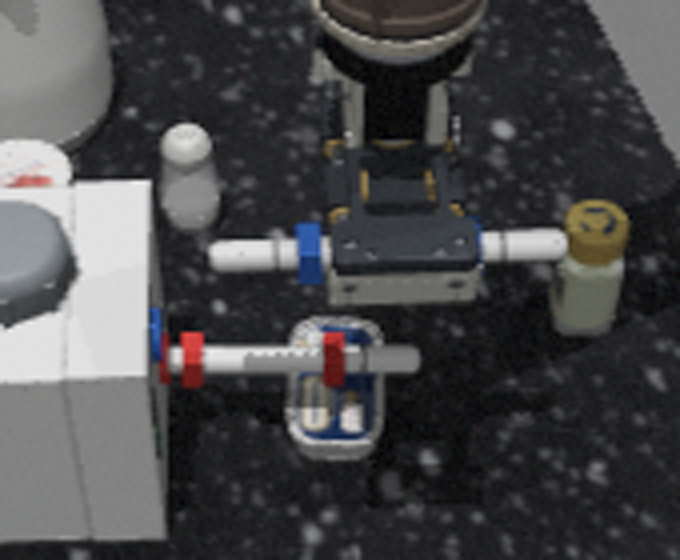

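The blue tube is held level, its front end at crop (210,258). The red tube is seated at crop (185,360) with only the back depth ring showing. I'll now descend and approach.

```bash
python3 -m creep '[[-0.002,-0.0005,0.04,0,0,0.0015],[0,0,0.06,0,0,0],[0,0,0.045,0,0,0],[0,0,0.0265,0,0,0],[0,0,0,0,0,0],[-0.02,0,0,0,0,0],[-0.03,0,0,0,0,0],[-0.0175,0,0,0,0,0],[0,0,0,0,0,0],[0,0,0,0,0,0]]'
python3 - <<'E'
from h import *
d=np.array([np.cos(np.radians(12.5)),-np.sin(np.radians(12.5)),0]); B=np.array([.6683,.0127,.135]); q=B-.108*d
tool(q[0],q[1],.127,167.5)
E
```

```text
clock: 15.28
position: [0.564, 0.0359, 0.128]
ee_rot: [0.347, 3.121, 0.0]
force: [-0.3, 0.1, -1.3]
width: 0.181
gripper_force: 45.0
clock 15.28 pos [0.564  0.0359 0.128 ] yaw 167.31 tilt [-1.1e-03  4.0e-04 -1.0e+00] F [-0.3  0.1 -1.3] w 16.7 gf 45.0
shift units [ 0.0028 -0.0002  0.0025] turn units [ 0.0002  0.0005 -0.0015]
```

```bash
python3 -m creep '[[-0.01,0,0.002,0,0,-0.0015],[-0.01,0,0,0,0,0],[-0.01,0,0,0,0,0],[-0.01,0,0,0,0,0],[0,0,0,0,0,0]]'; python3 -m creep '[[-0.01,0,0,0,0,0],[-0.01,0,0,0,0,0],[-0.01,0,0,0,0,0],[0,0,0,0,0,0]]'; python3 -c "
from h import *
tool(.604838,.026765,.127,167.5)"
```

```text
clock: 15.7
position: [0.5797, 0.0324, 0.1266]
ee_rot: [0.342, 3.122, -0.0]
force: [-0.7, 0.1, -2.0]
width: 0.177
gripper_force: 45.0
clock: 16.03
position: [0.5894, 0.0302, 0.1259]
ee_rot: [-0.341, -3.12, 0.0]
force: [-3.6, 0.1, 0.9]
width: 0.186
gripper_force: 45.0
clock 16.03 pos [0.5894 0.0302 0.1259] yaw 167.52 tilt [ 3.5e-03 -5.0e-04 -1.0e+00] F [-3.6  0.1  0.9] w 17.1 gf 45.0
shift units [-0.0394 -0.0001 -0.003 ] turn units [-0.0002 -0.0016  0.0001]
```

```bash
python3 -m creep '[[-0.01,0,-0.003,0,0,0],[-0.01,0,0,0,0,0],[-0.01,0,0,0,0,0],[-0.01,0,0,0,0,0],[0,0,0,0,0,0]]'; python3 -m creep '[[-0.01,0,-0.001,0,0,0],[-0.005,0,0,0,0,0],[0,0,0,0,0,0],[0,0,0,0,0,0]]'; python3 -m creep '[[-0.005,0,0,0,0,0],[-0.005,0,0,0,0,0],[0,0,0,0,0,0],[0,0,0,0,0,0]]';  python3 -c "
from h import *
tool(.604838,.026765,.127,167.5)"
```

```text
clock: 16.45
position: [0.6043, 0.0269, 0.1267]
ee_rot: [-0.341, -3.118, 0.0]
force: [-5.7, 1.3, -0.4]
width: 0.182
gripper_force: 45.0
clock: 16.78
position: [0.608, 0.0261, 0.1265]
ee_rot: [-0.34, -3.114, 0.0]
force: [-12.6, 3.1, 0.7]
width: 0.183
gripper_force: 45.0
clock: 17.12
position: [0.6081, 0.0262, 0.1255]
ee_rot: [-0.338, -3.107, -0.0]
force: [-23.8, 5.2, 5.3]
width: 0.18
gripper_force: 45.0
clock 17.12 pos [0.6081 0.0262 0.1255] yaw 167.58 tilt [ 0.0164 -0.0017 -0.9999] F [-23.8   5.2   5.3] w 16.5 gf 45.0
shift units [ 0.0083 -0.0003 -0.0036] turn units [-0.0008 -0.0078  0.0007]
```

Blue has hit its stop at the same offset as red. Relax, release and lift away.

```bash
python3 -m creep '[[0.01,0,0,0,0,0],[0.008,0,0,0,0,0],[0,0,0,0,0,0]]'; python3 -m creep '[[0,0,0,0,0,0],[0,0,0,0,0,0],[0,0,0,0,0,0],[0,0,0,0,0,0],[0,0,0,0,0,0]]' 0.1; python3 -m creep '[[0,0,-0.03,0,0,0],[0,0,-0.06,0,0,0],[0,0,-0.08,0,0,0],[0,0,-0.08,0,0,0],[0.08,0,-0.03,0,0,0],[0.09,0,0,0,0,0],[0.09,0,0,0,0,0],[0.09,0,0,0,0,0],[0,0.08,0,0,0,0],[0,0.08,0,0,0,0],[0,0.08,0,0,0,0],[0,0.08,0,0,0,0],[0,0.08,0,0,0,0],[0,0.08,0,0,0,0],[0,0,0,0,0,0],[0,0,0,0,0,0],[0,0,0,0,0,0]]'
python3 - <<'E'
from h import *
a=grab('top');b=grab('side')
t=cv2.resize(a['frame'][130:310,180:400],None,fx=1.8,fy=1.8,interpolation=cv2.INTER_CUBIC)
q=cv2.resize(b['frame'][150:330,180:400],None,fx=1.8,fy=1.8,interpolation=cv2.INTER_CUBIC)
cv2.imwrite('pics/c6.png',np.hstack([t,q])[:,:,::-1])
d=np.array([np.cos(np.radians(12.5)),-np.sin(np.radians(12.5)),0])
for n,P in(('red',[.6605,-.0225,.065]),('blue',[.6683,.0127,.135])): 
    for I in(a,b): print(n,np.round(proj(I,[np.array(P)-.02*d,np.array(P)-.11*d]),1).tolist())
for n,d in(('top',a),('side',b)):
    hsv=cv2.cvtColor(d['frame'],cv2.COLOR_RGB2HSV); H,S,V=[hsv[:,:,i].astype(int) for i in range(3)]
    for c,m in(('red',((H<6)|(H>174))&(S>150)&(V>60)),('blue',(H>100)&(H<125)&(S>140)&(V>80))):
        k,l,st,ce=cv2.connectedComponentsWithStats(m.astype(np.uint8),connectivity=8)
        for i in range(1,k):
            if st[i,4]>8 and 150<ce[i][1]<300 and ce[i][0]>150: print(n,c,st[i],np.round(ce[i],1))
E
```

```text
clock: 17.37
position: [0.6079, 0.0262, 0.1279]
ee_rot: [-0.341, -3.121, -0.0]
force: [-3.8, 0.8, -1.6]
width: 0.183
gripper_force: 45.0
clock: 17.78
position: [0.6095, 0.0258, 0.1284]
ee_rot: [0.342, 3.122, 0.0]
force: [0.6, 0.3, 0.3]
width: 0.441
gripper_force: 0.0
clock: 19.2
position: [0.5139, 0.243, 0.2406]
ee_rot: [0.342, 3.122, -0.001]
force: [-0.1, -0.9, -0.3]
width: 0.449
gripper_force: 0.0
red [[297.9, 206.5], [288.5, 229.0]]
red [[238.2, 229.4], [273.5, 228.1]]
blue [[287.5, 190.6], [277.4, 213.4]]
blue [[236.6, 223.3], [274.5, 222.0]]
top red [352 189   3   6  10] [353. 192.]
top red [294 199  11  13  68] [298.7 204. ]
top red [284 226   9   9  44] [288.4 229.2]
top blue [283 183  12  10  62] [288.  187.7]
top blue [273 210   9   7  38] [277. 213.]
top blue [278 229   3   6  11] [279.4 231.8]
top blue [294 233   7   5  22] [296.8 234.9]
top blue [291 240  15   8  57] [297.8 244.1]
side red [230 230   3   6  10] [230.7 233.1]
side red [235 231   5   6  26] [237.3 233.6]
side red [271 231   5   5  25] [273. 233.]
side blue [228 217   2  13  23] [228.4 223.1]
side blue [233 216   7  15  78] [235.9 222.4]
side blue [271 216   7  15  75] [273.8 222.4]
side blue [270 246   8   4  19] [273.1 248.1]
```

View pics/c6.png

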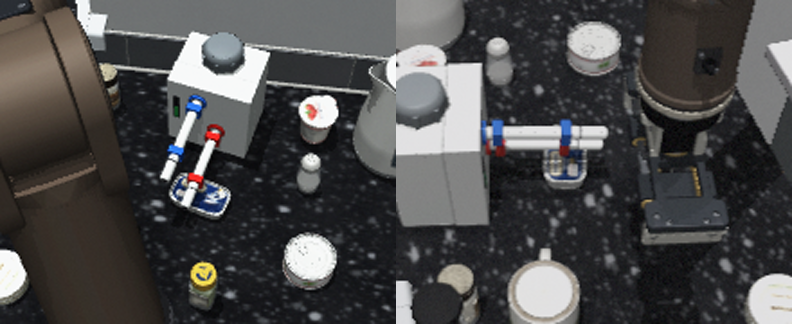

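Both tubes are straight in their ports, front collars at the rings and depth rings hidden. The bystanders are in place and the gripper is clear.

```bash
python3 -c "
from cell import arm
print(arm.sign_off())"
```

```text
the job is handed in; nothing more can be done
None
```

I pushed the red tube into the red-ringed port and the blue tube into the blue-ringed port, each to its hard stop, then released both and handed the job in at about 19 s; the camera images show no bystander moved, but the judge's verdict was not shown.

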